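# Build up a revolving test-tube rack on its spindle

### The job

Put the revolving test-tube rack together: slide the tall blue sleeve down over the steel spindle of the round wooden stand, then put the orange test-tube tray on top of it, black hub up, so that its hub closes over the spindle tip and the tray rests level on the sleeve. Lower each part until it rests rather than dropping it, and leave the short white sleeve, which belongs to another rack, where it is.

Things in the scene. Friction and masses are not known exactly. Their poses are not given: they have to be found in the camera images.
- stand: Round light-wood base fixed to the table, 130 mm across, 15 mm thick, six dark dimples on top, and an upright steel spindle at its centre: 12 mm across, tip 87 mm above the table, the last 12 mm tapering to 5 mm across. Origin: centre of the underside, on the table and the spindle's axis; z up.
- blue_sleeve: Loose blue plastic tube standing on end, 44 mm outside diameter, bore 28 mm right through, 50 mm tall, about 60 g. Origin: centre of its lower end; z up its axis. Home on the stand, its lower end rests on the base, 15 mm above the table, and the spindle stands 22 mm out of its top.
- tray: Loose orange tray, 128 mm across, flat on the table: 7 mm disc with six rings (30 mm across, 10 mm high) round it and a black hub at its centre to hold it by. Hub: 40 mm across, from 7 to 44 mm above the underside, closed on top; from below a 28 mm wide blind hole runs up 30 mm. About 120 g. Origin: centre of the underside; z up the hub. Home: underside 65 mm above the table, any turn.
- white_sleeve: Loose white plastic tube standing on end, like the blue one (44 mm outside, bore 28 mm) but only 26 mm tall. Not needed: leave it. Origin: centre of its lower end.
Things that resemble listed ones, but are neither listed nor needed, are in the scene too. Of the things that look like the blue_sleeve, take the one that is farthest to the robot's left at the start.

How it is judged:
By the outcome, as a careful person would: the job done as asked, in the order asked, and still so for the second after the job is handed in, with the robot touching nothing.
It also fails if it takes over 64 s, if anything falls off the work surface, if the arm or the gripper's body presses on something with over 40 N, if the wrist force passes 120 N, or if a joint passes its speed limit or range.

### The arm

A 6-joint arm with a two-finger parallel gripper is mounted at the origin on the work surface. World frame = base frame: x ahead of the robot, y to its left, z up, the work surface at z = 0. Lengths are in mm, angles in rad, forces in N, time in s.
With the tool pointing down it reaches from about 350 to 875 mm from the base axis. Payload 4.2 kg.
Tool frame: the origin (TCP) lies on the mounting face of the last link; the fingertips stand 173 mm ahead of it and the grasp point (between the pads) lies grip_point_offset ahead of it (grip_point_offset is the distance from the TCP to the grasp point, in mm); z points along the fingers, y is the line along which they close (so a half turn about z gives the same grasp; the last joint's range is limited). The gripper opens to 85 mm and grips with 20 to 120 N. Pads are 22 mm wide; open, the fingers measure 114 mm over their backs; the gripper's body (76 mm by 85 mm) begins 54 mm behind the grasp point. The pads swing forward as they close: fully open they stand 13 mm farther back than shut.
Start: joints at [1.421, 0.385, 0.008, 0, -1.194, -0.259], TCP at [248.41, 573.492, 404.712] pointing down, gripper open.
Joint ranges: [-3.14, 3.14], [-1.21, 2.06], [-1.07, 1.41], [-3.16, 2.05], [-2.99, -0.16], [-3.1, 3.1]. Speed limits (rad/s): [2.79, 2.79, 3.14, 3.14, 3.14, 3.14].

### API

Orientations are given as a unit quaternion [x, y, z, w].
In Python, from bench import read_state, get_image, job_done, recognise, place_of, grip_point_offset gives the robot as it stands. The module is installed in compiled form; this text tells all that it offers.
- The arm moves only by the tool carry_out, never from a script. Its arguments are lists of equal length, an entry for each row: "slide": the shift along the tool's x, y, z in m, a list of three; "roll": the turn about the tool's z in degrees; "claw": the finger opening in m, from 0 to 0.0854. A call has 1 to 8 rows; each row is the pose to reach, as a shift and turn from the pose commanded when the call began, along the tool's axes at that moment; what a row does not reach only later rows make up. A row lasts 1/8 s, in which the tool goes at most 62.5 mm and 10.7 degrees, less where a joint would pass 70% of its speed; a pose out of reach is approached as far as the arm can. A call with a gripper value outside its range is refused whole. The fingers move at their own pace and stop on an object; the grip force is fixed at half the most. Time passes only in rows, so rows that repeat a pose let the fingers close. It gives the time, the measured TCP pose, the force, the opening and the grip force at its end, in the units of the state.
- read_state(): the state, without advancing time (a new reading comes with each control period).
- get_image(name): name is "side" or "top"; returns a dict with "img" (480x640x3 uint8, red, green, blue), "z_map" (480x640 float32, mm along the optical axis (not along the pixel's ray), 0 where there is no reading), "mtx" (3x3 intrinsics, pixels), "k1" (the pictures are not rectified: a ray, as slopes to the right and down, at radius r is drawn at 1 + k1 r^2 times it, then the intrinsics apply), "world_from_camera" (4x4, takes a point from camera to world coordinates). Camera axes: x right, y up, looking along -z (the intrinsics and any distortion apply to the point x, -y, -z); pixel columns grow to the right and rows downward; lengths in mm; the calibration is good to about 2 mm. A picture is of the moment at which its call begins.
- job_done(): hands the job in; it is judged then, once.
Trained networks look in a picture, given as the dict that the camera call returned (one of the last four; its "shot" number tells which), for a name from the list of things; names that differ only in an ending like _2 or _b are one class to them, and where a whole thing is asked for, a point or a joint stands for the part that bears it (a point fixed in the world has none). Each returns a list of dicts, best first, with "conf" (0 to 1); they miss things now and then, are a little off and sometimes report something else, mostly with a low value. They report only what shows in the picture. A call takes as long as a camera call. They do not tell look-alikes from the thing itself.
- recognise(picture, thing): "at" ([column, row] in pixels, amid what is visible of it).
- place_of(picture, thing): "at" ([column, row] in pixels: a listed point, or the origin of a listed thing).
The state is a dict: "clock": time; "joints": joint angles; "joint_vel": joint speeds; "joint_efforts": joint torques, N m; "position": TCP position; "ee_rot": TCP orientation; "contact_force": force on the tool from outside, world axes, zero at the start; "wrist_torque": the same for the moment, N m; "gripper_width": finger opening in mm; "grasp_force": force on a finger pad.
Only numpy, scipy, OpenCV 4.12 (cv2) and the standard library are available. Lean on these libraries where they do the work, as an engineer would, in place of code of your own. Each camera call takes 0.05 s, during which the arm holds its last target. There are 200 camera calls.

## Working session

There is one attempt and no reset: what is moved stays moved. The work goes in short steps, Python scripts to look and compute and a tool call to move; the robot and the scene stay as the last step left them, time stands still between calls to the robot, and variables do not carry over. Pictures are saved under pics/ and viewed, at most 10 in all, crops included, and the job is handed in when it is done.

Besides the shell and the picture viewer there is one more tool, called after "Request:" as name(argument=value, ...), one argument or row to a line, values as JSON. carry_out: Moves the arm, as the interface text tells. Its arguments: {"type":"object","properties":{"slide":{"type":"array"},"roll":{"type":"array"},"claw":{"type":"array"}},"required":["slide","roll","claw"]}

```bash
mkdir -p pics
cat > h.py <<'E'
import numpy as np, cv2
from bench import *
def px2w(d,uv,z=None):
    """pixel -> world; z=None uses the depth map, else plane world z"""
    K=d["mtx"];T=np.array(d["world_from_camera"]);u,v=uv
    x,y=(u-K[0][2])/K[0][0],(v-K[1][2])/K[1][1]
    a,b=x,y
    for _ in range(20):
        s=1+d["k1"]*(a*a+b*b);a,b=x/s,y/s
    r=T[:3,:3]@np.array([a,-b,-1.]);o=T[:3,3]
    t=d["z_map"][int(round(v)),int(round(u))] if z is None else (z-o[2])/r[2]
    return o+t*r
def cloud(d):
    K=np.array(d["mtx"]);T=np.array(d["world_from_camera"])
    v,u=np.mgrid[:480,:640];x=(u-K[0,2])/K[0,0];y=(v-K[1,2])/K[1,1];a,b=x,y
    for _ in range(20):
        s=1+d["k1"]*(a*a+b*b);a,b=x/s,y/s
    z=d["z_map"];P=np.stack([a*z,-b*z,-z],-1)@T[:3,:3].T+T[:3,3]
    P[z==0]=np.nan
    return P
def save(d,n): cv2.imwrite(f"pics/{n}.png",cv2.cvtColor(d["img"],cv2.COLOR_RGB2BGR))
E
python3 - <<'E'
from h import *
np.set_printoptions(precision=1,suppress=True)
print(grip_point_offset, read_state())
for c in ("top","side"):
    d=get_image(c);save(d,c+"0");print(c,d["k1"],np.array(d["world_from_camera"]))
    for t in ("stand","blue_sleeve","tray","white_sleeve"):
        for r in recognise(d,t)[:4]: print(t,"rec",r, px2w(d,r["at"]))
        for r in place_of(d,t)[:4]: print(t,"place",r,px2w(d,r["at"],0))
E
```

```text
154.70000000000002 {'clock': 0.0, 'joints': array([ 1.4,  0.4,  0. , -0. , -1.2, -0.3]), 'joint_vel': array([ 0.,  0.,  0.,  0., -0., -0.]), 'joint_efforts': array([ -0. , -39.2,  18.8,   4.2,  -0. ,   0. ]), 'position': array([248.3, 573.3, 403.6]), 'ee_rot': array([ 1. , -0.2, -0. ,  0. ]), 'contact_force': array([ 0.4,  0. , -0.5]), 'wrist_torque': array([ 0. , -0.1,  0. ]), 'grasp_force': 0.0, 'gripper_width': 85.47975808362102}
top 0.017009209374629398 [[   0.     1.    -0.2  375.9]
 [  -1.     0.     0.    18.9]
 [   0.     0.2    1.  1149.3]
 [   0.     0.     0.     1. ]]
stand rec {'at': [183.2, 222.7], 'conf': 0.83} [565.7 275.9  12.2]
stand place {'at': [184.6, 222.0], 'conf': 0.77} [569.1 276.    0. ]
blue_sleeve rec {'at': [383.2, 274.2], 'conf': 0.95} [ 472.1 -103.    -3.1]
blue_sleeve rec {'at': [316.4, 255.3], 'conf': 0.73} [506.5  23.7   2.9]
blue_sleeve rec {'at': [352.8, 316.2], 'conf': 0.65} [392.9 -45.1   0.2]
blue_sleeve place {'at': [316.9, 264.0], 'conf': 0.92} [490.3  22.6   0. ]
blue_sleeve place {'at': [358.3, 316.3], 'conf': 0.62} [392.8 -55.4   0. ]
blue_
[... 728 characters left out ...]
, 242.9], 'conf': 0.7} [492.3  36.   49.6]
blue_sleeve rec {'at': [386.0, 203.6], 'conf': 0.7} [465.4 -70.5  43.2]
blue_sleeve rec {'at': [423.8, 229.9], 'conf': 0.7} [392.7 -33.9  42.4]
blue_sleeve place {'at': [425.2, 239.1], 'conf': 0.89} [388.4 -53.3   0. ]
blue_sleeve place {'at': [351.4, 250.3], 'conf': 0.6} [499.3  11.    0. ]
blue_sleeve place {'at': [384.1, 212.1], 'conf': 0.56} [470.5 -91.3   0. ]
tray rec {'at': [351.6, 134.2], 'conf': 0.92} [ 581.8 -254.7   21.9]
tray place {'at': [349.4, 138.1], 'conf': 0.58} [ 589.7 -268.    -0. ]
white_sleeve rec {'at': [256.1, 191.1], 'conf': 0.82} [704.7 -64.6   1.2]
white_sleeve place {'at': [256.9, 190.7], 'conf': 0.85} [704.4 -67.1   0. ]
```

Run:
```python
from h import *
np.set_printoptions(precision=1,suppress=True)
for c in("top","side"):
    d=get_image(c);P=cloud(d)
    if c=="top":
        crop=d["img"][120:360,120:520]
        cv2.imwrite("pics/crop0.png",cv2.cvtColor(cv2.resize(crop,None,fx=2,fy=2,interpolation=cv2.INTER_CUBIC),cv2.COLOR_RGB2BGR))
    def fit(n,x,y,R,z0,z1):
        m=(np.hypot(P[...,0]-x,P[...,1]-y)<R)&(P[...,2]>z0)&(P[...,2]<z1)
        q=P[m]
        if len(q)<5: print(c,n,len(q));return
        (cx,cy),(w,h),_=cv2.minAreaRect(q[:,:2].astype(np.float32))
        ec=cv2.minEnclosingCircle(q[:,:2].astype(np.float32))
        print(c,n,len(q),"z",np.percentile(q[:,2],[50,95]),"rect",np.array([cx,cy,w,h]),"circ",np.array([*ec[0],ec[1]]))
    for n,x,y in(("b1",490,22),("b2",392,-50),("b3",468,-88)): fit(n,x,y,32,43,60)
    fit("white",700,-55,35,19,35); fit("hub",583,-262,30,38,52)
    fit("standtop",570,274,80,9,22); fit("tip",570,274,25,75,100); fit("spin",570,274,25,40,100)
```

```text
top b1 279 z [50.6 54.4] rect [494.3  20.5  43.   42. ] circ [494.4  20.4  22. ]
top b2 285 z [50.8 54.2] rect [392.7 -54.4  42.5  41.5] circ [393.  -54.7  21.7]
top b3 282 z [50.8 54.1] rect [467.  -91.5  41.9  42.8] circ [466.9 -91.6  21.9]
top white 271 z [26.5 30.6] rect [695.7 -53.   42.5  42.2] circ [696.  -53.5  22.3]
top hub 371 z [45.  48.2] rect [ 585.1 -270.7   38.5   38.7] circ [ 584.9 -270.9   20.5]
top standtop 3573 z [16.2 20. ] rect [567.9 269.5 129.2 128.3] circ [567.6 270.1  65.7]
top tip 34 z [83.4 89.4] rect [566.9 268.5   7.9   9.8] circ [567.1 269.2   5.2]
top spin 71 z [74.4 88.7] rect [566.9 268.1   8.6  11.5] circ [567.2 268.8   5.8]
side b1 368 z [49.3 51.3] rect [495.2  22.1  41.3  44.3] circ [494.7  21.6  22.5]
side b2 346 z [49.  51.2] rect [393.4 -53.2  42.9  44.5] circ [393.6 -53.6  22.9]
side b3 322 z [48.9 51.2] rect [467.8 -90.3  42.8  43.1] circ [468.  -91.5  23.2]
side white 293 z [25.2 27.7] rect [696.7 -51.6  43.1  44.4] circ [697.3 -51.9  22.9]
side hub 241 z [44.  46.2] rect [ 585.5 -269.8   37.5   40.6] circ [ 585.3 -270.3   21.2]
side standtop 6275 z [15.3 17.3] rect [569.3 270.7 129.6 128.9] circ [569.1 269.9  65.9]
side tip 63 z [81. 88.] rect [569.2 271.1   9.4   8.6] circ [569.  270.8   5.2]
side spin 182 z [67.8 86.6] rect [568.7 271.2  10.4   9.8] circ [568.3 270.5   5.8]
```

View pics/crop0.png

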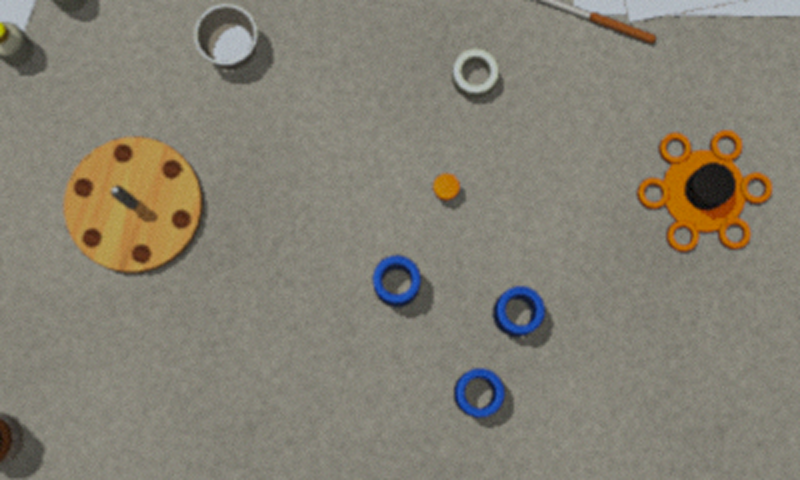

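View pics/side0.png

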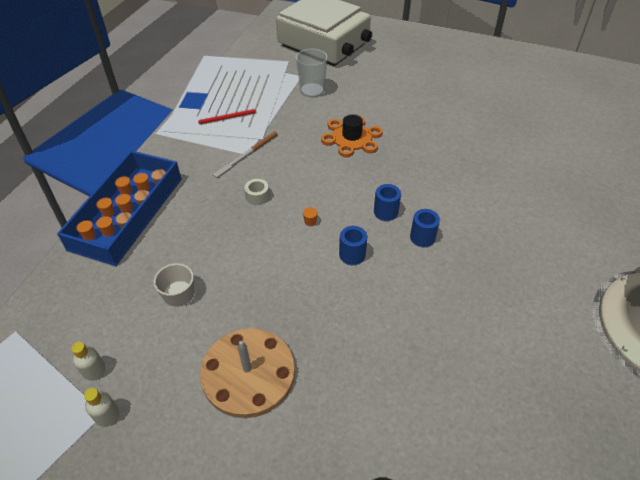

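The crop shows three blue sleeves. In full-picture top pixels they are at (318,260), (380,275) and (360,316). The one meant is (318,260), world (495,21): it has the largest y, so it is farthest left. The stand is at (187,222) with its spindle at (568,270). The tray hub is at (475,213), world (585,-270), and the white sleeve is at (357,156).

```bash
cat > go.py <<'E'
import sys; from h import *
from scipy.spatial.transform import Rotation as Ro
np.set_printoptions(precision=4,suppress=True)
s=read_state(); R=Ro.from_quat(s["ee_rot"])
print("t",s["clock"],"pos",s["position"],"eul",R.as_euler("xyz",degrees=True),"F",s["contact_force"],"w",s["gripper_width"],s["grasp_force"],"j",s["joints"])
for a in sys.argv[1:]:
    t=np.array(list(map(float,a.split(","))))
    print(a,"slide m",R.inv().apply(t-s["position"])/1000)
E
python3 go.py 495,21,300 495,21,187
```

```text
t 1.0 pos [248.4164 573.4786 404.7245] eul [-179.9995    0.0022  -23.4251] F [-0.4889 -0.5473 -0.5926] w 85.27364140246475 0.0 j [ 1.4206  0.3847  0.0079 -0.     -1.194  -0.2586]
495,21,300 slide m [0.4459 0.4089 0.1047]
495,21,187 slide m [0.4459 0.4089 0.2177]
```

Request:
carry_out(
  slide=[
    [0.446,0.409,0.105],
    [0.446,0.409,0.105],
    [0.446,0.409,0.105],
    [0.446,0.409,0.105],
    [0.446,0.409,0.105],
    [0.446,0.409,0.105],
    [0.446,0.409,0.105],
    [0.446,0.409,0.105],
  ],
  roll=[0,0,0,0,0,0,0,0],
  claw=[0.085,0.085,0.085,0.085,0.085,0.085,0.085,0.085],
)

```text
clock: 2.0
position: [449.8, 121.9, 319.5]
ee_rot: [0.979, -0.203, 0.001, -0.0]
contact_force: [0.7, 0.6, -0.0]
gripper_width: 85.1
grasp_force: 0.0
```

```bash
python3 go.py 495,21,300
```

```text
t 2.0 pos [449.7847 121.902  319.4631] eul [-179.93     -0.0604  -23.3785] F [ 0.7269  0.5915 -0.0408] w 85.07645308172683 0.0 j [ 0.6148  0.2026 -0.4928  0.0003 -0.8738  0.5478]
495,21,300 slide m [0.0815 0.0747 0.0195]
```

Request:
carry_out(
  slide=[
    [0.04,0.037,0.01],
    [0.08,0.074,0.02],
    [0.08,0.074,0.02],
    [0.08,0.074,0.02],
  ],
  roll=[0,0,0,0],
  claw=[0.085,0.085,0.085,0.085],
)

```text
clock: 2.5
position: [493.3, 23.8, 299.3]
ee_rot: [0.979, -0.203, 0.0, -0.0]
contact_force: [0.1, 0.6, 0.1]
gripper_width: 84.8
grasp_force: 0.0
```

```bash
python3 go.py 495,21,187
```

```text
t 2.5 pos [493.254   23.8016 299.2912] eul [-179.9949   -0.0041  -23.4645] F [0.0653 0.6332 0.0696] w 84.77073411059833 0.0 j [ 0.3777  0.2735 -0.4553 -0.     -0.8419  0.7835]
495,21,187 slide m [0.0027 0.0019 0.1123]
```

Request:
carry_out(
  slide=[
    [0.003,0.002,0.03],
    [0.003,0.002,0.06],
    [0.003,0.002,0.09],
    [0.003,0.002,0.112],
    [0.003,0.002,0.112],
    [0.003,0.002,0.112],
  ],
  roll=[0,0,0,0,0,0],
  claw=[0.085,0.085,0.085,0.085,0.085,0.085],
)

```text
clock: 3.25
position: [495.6, 21.9, 188.3]
ee_rot: [0.979, -0.202, 0.001, -0.0]
contact_force: [1.1, -0.4, -0.0]
gripper_width: 84.9
grasp_force: 0.0
```

Request:
carry_out(
  slide=[
    [0,0,0],
    [0,0,0],
    [0,0,0],
    [0,0,0],
    [0,0,0],
    [0,0,0],
    [0,0,0],
    [0,0,0],
  ],
  roll=[0,0,0,0,0,0,0,0],
  claw=[0.06,0.05,0.045,0.04,0.035,0.035,0.035,0.035],
)

```text
clock: 4.25
position: [495.2, 20.8, 188.1]
ee_rot: [0.979, -0.203, 0.0, -0.0]
contact_force: [-1.5, 1.0, 5.9]
gripper_width: 43.2
grasp_force: 60.2
```

```bash
python3 go.py 495,21,310
```

```text
t 4.25 pos [495.241   20.8399 188.0729] eul [-179.9817   -0.03    -23.4238] F [-1.5035  0.9527  5.9357] w 43.243961623613735 60.218089520931244 j [ 0.3703  0.4484 -0.562   0.0003 -0.5598  0.7914]
495,21,310 slide m [-0.0002 -0.0001 -0.1219]
```

Request:
carry_out(
  slide=[
    [0,0,-0.02],
    [0,0,-0.06],
    [0,0,-0.1],
    [0,0,-0.122],
    [0,0,-0.122],
  ],
  roll=[0,0,0,0,0],
  claw=[0.035,0.035,0.035,0.035,0.035],
)

```text
clock: 4.88
position: [495.4, 20.9, 310.9]
ee_rot: [0.979, -0.203, 0.002, -0.001]
contact_force: [0.6, -1.1, -1.3]
gripper_width: 43.2
grasp_force: 61.0
```

```bash
python3 go.py 568,270,310
```

```text
t 4.875 pos [495.4052  20.9134 310.8886] eul [-179.8224   -0.1835  -23.4299] F [ 0.6338 -1.0669 -1.2515] w 43.16231252505642 60.973345935344696 j [ 0.3703  0.261  -0.4373  0.0001 -0.868   0.7915]
568,270,310 slide m [-0.0324 -0.2574  0.0016]
```

Request:
carry_out(
  slide=[
    [-0.004,-0.03,0],
    [-0.011,-0.085,0],
    [-0.018,-0.14,0],
    [-0.025,-0.195,0],
    [-0.03,-0.24,0],
    [-0.032,-0.257,0],
    [-0.032,-0.257,0],
    [-0.032,-0.257,0],
  ],
  roll=[0,0,0,0,0,0,0,0],
  claw=[0.035,0.035,0.035,0.035,0.035,0.035,0.035,0.035],
)

```text
clock: 5.88
position: [567.5, 268.2, 308.4]
ee_rot: [0.979, -0.203, -0.001, 0.001]
contact_force: [0.4, -0.5, -0.1]
gripper_width: 42.8
grasp_force: 61.0
```

```bash
python3 go.py 568,270,204
python3 - <<'E'
from h import *
d=get_image("side");c=d["img"][200:440,100:400]
cv2.imwrite("pics/s1.png",cv2.cvtColor(cv2.resize(c,None,fx=2,fy=2),cv2.COLOR_RGB2BGR))
P=cloud(d);I=d["img"].astype(int)
b=(I[...,2]>I[...,0]*1.8)&(I[...,2]>60)&(np.hypot(P[...,0]-568,P[...,1]-270)<45)&(P[...,2]>60)
q=P[b];print(len(q),np.percentile(q,[1,50,99],axis=0))
E
```

```text
t 5.875 pos [567.5413 268.2453 308.4453] eul [179.8918   0.0714 -23.4832] F [ 0.4019 -0.4671 -0.1012] w 42.84461868489734 61.04686260223389 j [ 0.6989  0.4684 -0.1136 -0.0003 -0.991   0.4623]
568,270,204 slide m [-0.0001 -0.002   0.1044]
1 [[596.88845382 299.4399546  461.75438252]
 [596.88845382 299.4399546  461.75438252]
 [596.88845382 299.4399546  461.75438252]]
```

View pics/s1.png

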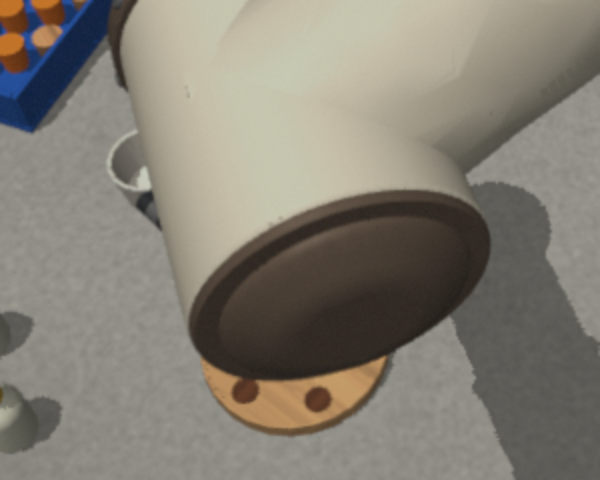

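The arm hides the sleeve and spindle here; only the base's front edge shows, at the bottom. The 8 mm of play covers the uncertainty, so I'm lowering and watching the force.

Request:
carry_out(
  slide=[
    [0,-0.002,0.01],
    [0,-0.002,0.025],
    [0,-0.002,0.04],
    [0,-0.002,0.06],
    [0,-0.002,0.08],
    [0,-0.002,0.095],
    [0,-0.002,0.098],
    [0,-0.002,0.098],
  ],
  roll=[0,0,0,0,0,0,0,0],
  claw=[0.035,0.035,0.035,0.035,0.035,0.035,0.035,0.035],
)

```text
clock: 6.92
position: [568.9, 271.4, 211.3]
ee_rot: [0.979, -0.203, 0.0, -0.0]
contact_force: [0.5, -0.2, -1.0]
gripper_width: 42.9
grasp_force: 61.0
```

```bash
python3 go.py 568,270,203
```

```text
t 6.925 pos [568.9382 271.4244 211.2549] eul [-179.9936   -0.0156  -23.4077] F [ 0.4738 -0.2101 -1.0368] w 42.917479840104015 61.04206144809723 j [ 0.7015  0.5816 -0.2     0.0003 -0.789   0.4606]
568,270,203 slide m [-0.0003  0.0017  0.0083]
```

Request:
carry_out(
  slide=[
    [0,0.001,0.003],
    [0,0.001,0.005],
    [0,0.001,0.006],
    [0,0.001,0.007],
    [0,0.001,0.0075],
    [0,0.001,0.008],
    [0,0.001,0.008],
    [0,0.001,0.008],
  ],
  roll=[0,0,0,0,0,0,0,0],
  claw=[0.035,0.035,0.035,0.035,0.035,0.035,0.035,0.035],
)

```text
clock: 7.92
position: [568.4, 270.4, 203.2]
ee_rot: [0.979, -0.203, 0.0, -0.0]
contact_force: [-0.0, 0.2, -0.5]
gripper_width: 43.2
grasp_force: 61.1
```

Request:
carry_out(
  slide=[
    [0,0,0.0005],
    [0,0,0.001],
    [0,0,0.0015],
    [0,0,0.0015],
  ],
  roll=[0,0,0,0],
  claw=[0.035,0.035,0.035,0.035],
)

```text
clock: 8.43
position: [568.3, 270.4, 203.1]
ee_rot: [0.979, -0.203, 0.0, -0.0]
contact_force: [-2.5, -0.7, 6.5]
gripper_width: 42.9
grasp_force: 61.8
```

It's in contact at 6.5 N, at the expected height. Releasing.

Request:
carry_out(
  slide=[
    [0,0,0.001],
    [0,0,0.001],
    [0,0,0.001],
    [0,0,0.001],
    [0,0,0.001],
    [0,0,0.001],
    [0,0,0.001],
    [0,0,0.001],
  ],
  roll=[0,0,0,0,0,0,0,0],
  claw=[0.044,0.048,0.055,0.065,0.075,0.08,0.08,0.08],
)

```text
clock: 9.43
position: [568.4, 270.4, 200.7]
ee_rot: [0.979, -0.203, 0.0, -0.0]
contact_force: [0.4, -0.6, -0.4]
gripper_width: 79.8
grasp_force: 0.0
```

Request:
carry_out(
  slide=[
    [0,0,-0.01],
    [0,0,-0.04],
    [0,0,-0.08],
    [0,0,-0.12],
    [0,0,-0.14],
    [0,0,-0.14],
  ],
  roll=[0,0,0,0,0,0],
  claw=[0.085,0.085,0.085,0.085,0.085,0.085],
)

```text
clock: 10.18
position: [568.5, 270.5, 343.5]
ee_rot: [0.979, -0.203, 0.002, -0.002]
contact_force: [1.0, -0.4, 0.6]
gripper_width: 85.5
grasp_force: 0.0
```

```bash
python3 go.py 585.2,-270.4,330
```

```text
t 10.175 pos [568.5308 270.4602 343.5177] eul [-179.7314   -0.1524  -23.4133] F [ 0.9811 -0.4379  0.6416] w 85.45745500155283 0.0 j [ 0.7007  0.4375 -0.0687  0.0003 -1.0592  0.4613]
585.2,-270.4,330 slide m [0.2302 0.4898 0.0118]
```

Request:
carry_out(
  slide=[
    [0.015,0.032,0],
    [0.041,0.087,0.001],
    [0.067,0.142,0.002],
    [0.093,0.197,0.004],
    [0.119,0.252,0.006],
    [0.145,0.307,0.008],
    [0.171,0.362,0.01],
    [0.197,0.417,0.012],
  ],
  roll=[0,0,0,0,0,0,0,0],
  claw=[0.085,0.085,0.085,0.085,0.085,0.085,0.085,0.085],
)

```text
clock: 11.18
position: [582.8, -192.5, 327.4]
ee_rot: [0.979, -0.203, -0.001, 0.0]
contact_force: [1.8, 1.1, -0.1]
gripper_width: 85.1
grasp_force: 0.0
```

```bash
python3 go.py 585.2,-270.4,330
python3 - <<'E'
from h import *
np.set_printoptions(precision=1,suppress=True)
d=get_image("side");c=d["img"][280:440,140:360]
cv2.imwrite("pics/s2.png",cv2.cvtColor(cv2.resize(c,None,fx=3,fy=3),cv2.COLOR_RGB2BGR))
P=cloud(d)
for a,b in((58,75),(76,100)):
    q=P[(np.hypot(P[...,0]-568,P[...,1]-270)<40)&(P[...,2]>a)&(P[...,2]<b)]
    print(len(q),cv2.minEnclosingCircle(q[:,:2].astype(np.float32)),np.median(q[:,2]))
E
```

```text
t 11.175 pos [ 582.8429 -192.4562  327.3762] eul [179.9747   0.1201 -23.4235] F [ 1.849   1.1061 -0.086 ] w 85.10902918490692 0.0 j [-0.0556  0.4285 -0.1277 -0.0004 -1.0167  1.2178]
585.2,-270.4,330 slide m [ 0.0331  0.0706 -0.0027]
621 ((569.419677734375, 271.43194580078125), 22.873245239257812) 64.79126542174652
60 ((568.9144897460938, 270.81842041015625), 5.196394443511963) 82.10686605027882
```

View pics/s2.png

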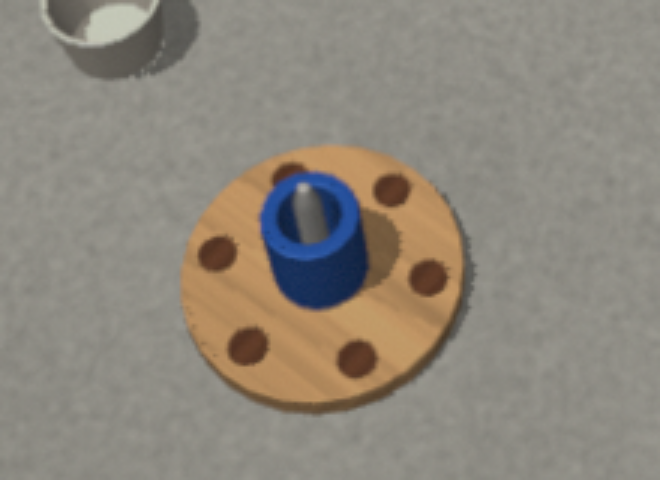

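The sleeve is home on the base and centred on the spindle (crop (312,240)), with its top at 65 mm. Next is the tray.

Request:
carry_out(
  slide=[
    [0.02,0.043,0],
    [0.03,0.066,0],
    [0.033,0.071,0],
    [0.033,0.071,0.0],
    [0.033,0.071,0],
  ],
  roll=[0,0,0,0,0],
  claw=[0.085,0.085,0.085,0.085,0.085],
)

```text
clock: 11.85
position: [585.5, -267.8, 328.5]
ee_rot: [0.979, -0.202, -0.0, -0.0]
contact_force: [0.4, 0.2, 0.2]
gripper_width: 84.7
grasp_force: 0.0
```

```bash
python3 go.py 585.2,-270.4,185
```

```text
t 11.85 pos [ 585.5125 -267.8253  328.5024] eul [-179.9956    0.0342  -23.3566] F [0.3825 0.24   0.2212] w 84.74622623142001 0.0 j [-0.1782  0.4746 -0.0472 -0.0002 -1.0496  1.3415]
585.2,-270.4,185 slide m [0.0008 0.0025 0.1435]
```

Request:
carry_out(
  slide=[
    [0.001,0.002,0.03],
    [0.001,0.002,0.06],
    [0.001,0.002,0.09],
    [0.001,0.002,0.12],
    [0.001,0.002,0.138],
    [0.001,0.002,0.1435],
    [0.001,0.002,0.1435],
    [0.001,0.002,0.1435],
  ],
  roll=[0,0,0,0,0,0,0,0],
  claw=[0.085,0.085,0.085,0.085,0.085,0.085,0.085,0.085],
)

```text
clock: 12.85
position: [586.1, -271.1, 186.5]
ee_rot: [0.979, -0.203, 0.001, 0.0]
contact_force: [0.1, 0.6, -0.4]
gripper_width: 84.7
grasp_force: 0.0
```

Request:
carry_out(
  slide=[
    [0,0,0],
    [0,0,0],
    [0,0,0],
    [0,0,0],
    [0,0,0],
    [0,0,0],
    [0,0,0],
    [0,0,0],
  ],
  roll=[0,0,0,0,0,0,0,0],
  claw=[0.06,0.05,0.042,0.035,0.03,0.03,0.03,0.03],
)

```text
clock: 13.85
position: [585.7, -271.2, 185.7]
ee_rot: [0.979, -0.203, 0.0, 0.0]
contact_force: [-0.8, 0.5, 5.7]
gripper_width: 38.1
grasp_force: 60.4
```

```bash
python3 go.py 585.2,-270.4,330
```

```text
t 13.85 pos [ 585.7094 -271.1582  185.745 ] eul [179.9953  -0.0413 -23.4076] F [-0.8151  0.4908  5.6549] w 38.082998675749664 60.35257341514807 j [-0.1833  0.634  -0.1768  0.0004 -0.7593  1.3453]
585.2,-270.4,330 slide m [-0.0007 -0.0005 -0.1443]
```

Request:
carry_out(
  slide=[
    [0,0,-0.01],
    [0,0,-0.035],
    [0,0,-0.07],
    [0,0,-0.105],
    [0,0,-0.135],
    [0,0,-0.144],
    [0,0,-0.144],
  ],
  roll=[0,0,0,0,0,0,0],
  claw=[0.03,0.03,0.03,0.03,0.03,0.03,0.03],
)

```text
clock: 14.72
position: [585.3, -270.9, 328.8]
ee_rot: [0.979, -0.203, -0.0, -0.0]
contact_force: [-0.4, -0.3, -1.8]
gripper_width: 38.5
grasp_force: 60.2
```

```bash
python3 go.py 568.3,270.5,330
```

```text
t 14.725 pos [ 585.32   -270.9336  328.8115] eul [-179.9696    0.0247  -23.4426] F [-0.3955 -0.2665 -1.7932] w 38.53569169085556 60.245302324328804 j [-0.1833  0.4761 -0.0437 -0.0007 -1.0514  1.3453]
568.3,270.5,330 slide m [-0.231  -0.49   -0.0008]
```

Request:
carry_out(
  slide=[
    [-0.01,-0.022,0],
    [-0.03,-0.064,0],
    [-0.052,-0.11,0],
    [-0.074,-0.157,0],
    [-0.096,-0.204,0],
    [-0.118,-0.25,0],
    [-0.14,-0.297,0],
    [-0.162,-0.344,0],
  ],
  roll=[0,0,0,0,0,0,0,0],
  claw=[0.03,0.03,0.03,0.03,0.03,0.03,0.03,0.03],
)

```text
clock: 15.72
position: [572.9, 110.5, 327.1]
ee_rot: [0.979, -0.203, -0.002, 0.001]
contact_force: [1.3, 0.9, -0.8]
gripper_width: 38.1
grasp_force: 60.3
```

```bash
python3 go.py 568.3,270.5,330
```

```text
t 15.725 pos [572.947  110.5464 327.1092] eul [179.8514   0.16   -23.4357] F [ 1.2546  0.9223 -0.756 ] w 38.13962685630598 60.33322479008348 j [ 0.4679  0.3816 -0.2047 -0.0006 -0.9883  0.6942]
568.3,270.5,330 slide m [-0.0679 -0.1449 -0.0031]
```

Request:
carry_out(
  slide=[
    [-0.02,-0.043,0],
    [-0.038,-0.08,0],
    [-0.053,-0.113,0],
    [-0.064,-0.137,0],
    [-0.068,-0.145,0],
    [-0.068,-0.145,0],
    [-0.068,-0.145,0],
    [-0.068,-0.145,0],
  ],
  roll=[0,0,0,0,0,0,0,0],
  claw=[0.03,0.03,0.03,0.03,0.03,0.03,0.03,0.03],
)

```text
clock: 16.73
position: [569.0, 268.0, 329.4]
ee_rot: [0.979, -0.204, -0.0, -0.0]
contact_force: [-0.6, 0.1, -0.8]
gripper_width: 38.3
grasp_force: 60.4
```

```bash
python3 go.py 568.8,270.8,256
python3 - <<'E'
from h import *
d=get_image("top");c=d["img"][140:300,100:300]
cv2.imwrite("pics/t3.png",cv2.cvtColor(cv2.resize(c,None,fx=3,fy=3),cv2.COLOR_RGB2BGR))
d=get_image("side");c=d["img"][200:440,100:400]
cv2.imwrite("pics/s3.png",cv2.cvtColor(cv2.resize(c,None,fx=2,fy=2),cv2.COLOR_RGB2BGR))
E
```

```text
t 16.725 pos [569.0221 268.0422 329.3973] eul [179.9999   0.0014 -23.4969] F [-0.6412  0.1135 -0.7665] w 38.28224705093869 60.37024878663942 j [ 0.6971  0.4501 -0.0862 -0.     -1.0345  0.4636]
568.8,270.8,256 slide m [-0.0013 -0.0024  0.0734]
```

View pics/s3.png

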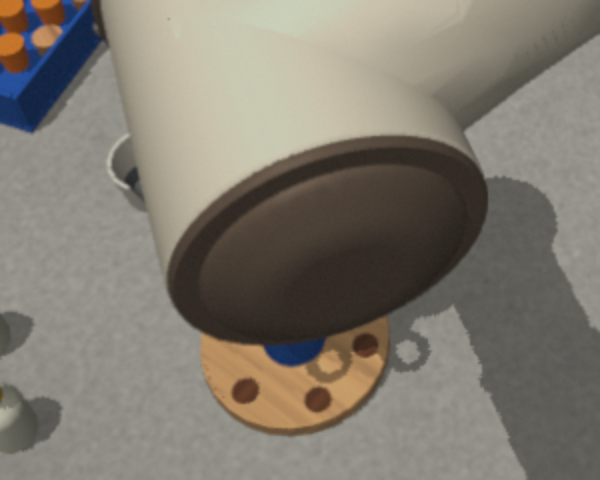

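The arm hides the tray. Its ring shadows show at (330,362) and (410,350), and the sleeve still stands on the base. I'm lowering to about 6 mm above rest.

Request:
carry_out(
  slide=[
    [-0.001,-0.002,0.01],
    [-0.001,-0.002,0.02],
    [-0.001,-0.002,0.03],
    [-0.001,-0.002,0.042],
    [-0.001,-0.002,0.054],
    [-0.001,-0.002,0.066],
    [-0.001,-0.002,0.071],
    [-0.001,-0.002,0.071],
  ],
  roll=[0,0,0,0,0,0,0,0],
  claw=[0.03,0.03,0.03,0.03,0.03,0.03,0.03,0.03],
)

```text
clock: 17.82
position: [568.8, 271.3, 257.8]
ee_rot: [0.979, -0.203, -0.0, 0.0]
contact_force: [0.3, -0.4, -0.7]
gripper_width: 38.5
grasp_force: 60.4
```

```bash
python3 go.py 568.8,270.8,250.7
```

```text
t 17.825 pos [568.7654 271.2756 257.8083] eul [179.9599   0.0137 -23.421 ] F [ 0.2569 -0.4244 -0.7399] w 38.52022762777565 60.36855275349808 j [ 0.7015  0.5253 -0.1609  0.0001 -0.8854  0.4605]
568.8,270.8,250.7 slide m [0.0002 0.0004 0.0071]
```

Request:
carry_out(
  slide=[
    [0,0,0.003],
    [0,0,0.005],
    [0,0,0.0055],
    [0,0,0.006],
    [0,0,0.0065],
    [0,0,0.007],
    [0,0,0.0075],
    [0,0,0.0075],
  ],
  roll=[0,0,0,0,0,0,0,0],
  claw=[0.03,0.03,0.03,0.03,0.03,0.03,0.03,0.03],
)

```text
clock: 18.82
position: [568.8, 271.3, 250.8]
ee_rot: [0.979, -0.203, 0.0, 0.0]
contact_force: [-1.0, -0.9, -0.8]
gripper_width: 38.5
grasp_force: 60.4
```

Request:
carry_out(
  slide=[
    [0,0,0.0005],
    [0,0,0.001],
    [0,0,0.0015],
    [0,0,0.0015],
  ],
  roll=[0,0,0,0],
  claw=[0.03,0.03,0.03,0.03],
)

```text
clock: 19.32
position: [568.8, 271.3, 250.7]
ee_rot: [0.979, -0.203, 0.0, -0.0]
contact_force: [-2.7, -0.7, 7.2]
gripper_width: 38.1
grasp_force: 60.9
```

Contact at 7.2 N, at the home height. Releasing and backing off.

Request:
carry_out(
  slide=[
    [0,0,0],
    [0,0,0],
    [0,0,0],
    [0,0,0],
    [0,0,0],
    [0,0,0],
    [0,0,0],
    [0,0,0],
  ],
  roll=[0,0,0,0,0,0,0,0],
  claw=[0.04,0.044,0.05,0.06,0.07,0.08,0.08,0.08],
)

```text
clock: 20.32
position: [568.8, 271.3, 249.3]
ee_rot: [0.979, -0.203, 0.0, -0.0]
contact_force: [0.6, 0.7, -0.1]
gripper_width: 79.8
grasp_force: 0.0
```

Request:
carry_out(
  slide=[
    [0,0,-0.01],
    [0,0,-0.04],
    [0,0,-0.08],
    [0,0,-0.11],
    [0.03,0.06,-0.12],
    [0.055,0.115,-0.12],
    [0.08,0.17,-0.12],
    [0.1,0.22,-0.12],
  ],
  roll=[0,0,0,0,0,0,0,0],
  claw=[0.08,0.08,0.08,0.08,0.08,0.08,0.08,0.08],
)

```text
clock: 21.32
position: [572.8, 27.6, 370.4]
ee_rot: [0.979, -0.203, 0.001, -0.0]
contact_force: [0.7, -0.1, 0.2]
gripper_width: 79.9
grasp_force: 0.0
```

Request:
carry_out(
  slide=[
    [0.02,0.05,0],
    [0.04,0.1,0],
    [0.04,0.1,0],
    [0.04,0.1,0],
  ],
  roll=[0,0,0,0],
  claw=[0.08,0.08,0.08,0.08],
)

```text
clock: 21.82
position: [570.0, -78.1, 369.9]
ee_rot: [0.979, -0.203, 0.0, -0.0]
contact_force: [-0.4, -0.5, 0.0]
gripper_width: 79.9
grasp_force: 0.0
```

```bash
python3 go.py
python3 - <<'E'
from h import *
np.set_printoptions(precision=1,suppress=True)
d=get_image("side");c=d["img"][280:440,140:360]
cv2.imwrite("pics/s4.png",cv2.cvtColor(cv2.resize(c,None,fx=3,fy=3),cv2.COLOR_RGB2BGR))
P=cloud(d)
I=d["img"].astype(int);near=np.hypot(P[...,0]-568,P[...,1]-270)<70
m=near&(P[...,2]>66)&(P[...,2]<82)&(I[...,0]>2*I[...,2])
q=P[m];A=np.c_[q[:,:2]-[568,270],np.ones(len(q))];print("disc",len(q),np.linalg.lstsq(A,q[:,2],rcond=None)[0],cv2.minEnclosingCircle(q[:,:2].astype(np.float32)))
q=P[near&(P[...,2]>100)&(P[...,2]<116)];print("hub",cv2.minEnclosingCircle(q[:,:2].astype(np.float32)),np.median(q[:,2]))
E
```

```text
t 21.825 pos [569.9632 -78.1374 369.8542] eul [-179.9691   -0.0491  -23.4558] F [-0.4023 -0.4527  0.0118] w 79.88667651489979 0.0 j [ 0.1452  0.3278 -0.1697 -0.     -1.0723  1.0162]
disc 3217 [ 0.  -0.  73.1] ((569.4852905273438, 271.935546875), 63.36857604980469)
hub ((571.0597534179688, 272.16827392578125), 20.79807472229004) 109.2651620958415
```

View pics/s4.png

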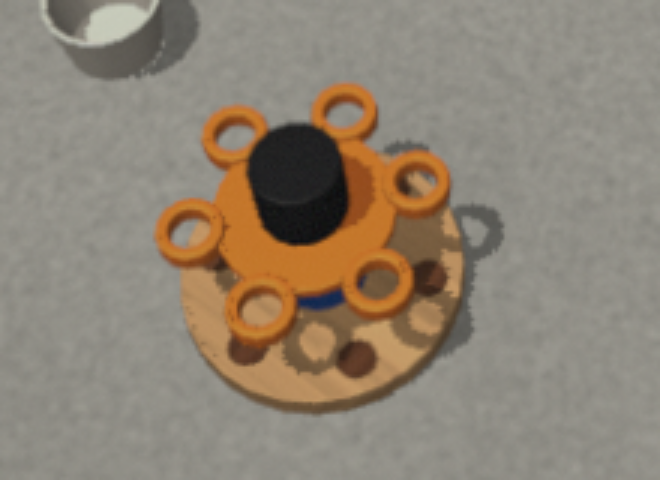

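The tray sits level on the sleeve with its black hub up at crop (298,180). The hub top is at 109 mm and the tray is centred on the spindle. Handing in.

```bash
python3 -c "
from bench import *
print(job_done())"
```

```text
the job is handed in; nothing more can be done
None
```

The rack is together and handed in at about 22 s: the leftmost blue sleeve is down over the spindle and the tray rests level on it, hub up; I did not go near the white sleeve.

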